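# Draw the trier of a sample roaster

### The job

Take a fresh look at the beans in the sample roaster: push its wooden-handled trier fully home so that the trough fills again, then draw it straight out until the whole trough is in sight while its closed nose stays in the bushing. Finish while holding it there, still gripped, at rest, in line with the bushing and with the trough facing up. Do not force or lever the trier in its bore, never pull it right out, and leave the other things on the table alone.

Things in the scene. Friction and masses are not known exactly. Their poses are not given: they have to be found in the camera images.
- trier_grip (a point): centre of the trier's turned wooden handle, on the rod's axis. The trier is a loose rod, 0.15 to 0.31 kg; left alone it droops by up to 0.05 rad in its bore. x runs along it from handle to nose (into the roaster), z up out of its open trough. The handle is 25 mm thick and 100 mm long, half of it either side of this point; then a 12 mm neck, 44 mm long, and a collar 30 mm across, 6 mm thick
- trier_seat (a point): point on the trier's axis at the collar's inner face, 100 mm from trier_grip along x (same axes). Fully home, this face rests on the end of the bushing and the point is at bore_mouth; at the start it stands 15 to 40 mm outside. From here along the 18 mm rod: solid shank 0 to 60 mm, open trough with beans 60 to 110 mm, solid closed nose 110 to 140 mm
- trier_nose (a point): end of the trier's nose on its axis, 140 mm from trier_seat along x (same axes); inside the roaster
- bore_mouth (a point): centre of the outer end of the brass bushing (36 mm across, 20 mm proud of the flat front plate), 200 mm above the table. x runs level along the bore into the roaster, z up. Bore 19.5 mm wide, 40 mm deep, then the hollow drum; a few newtons slide the rod, more if out of line. With trier_seat 110 mm out from here the trough is all in sight; at 140 mm the nose leaves the bore
- roaster: table-top sample roaster, fixed, 240 mm wide, 440 mm high, with drum, hopper and control box; it stands at the robot's right, its front towards the robot's left. Origin at the centre of its foot on the table; axes as bore_mouth. In front, below the trier, its round cooling sieve, rim 90 mm above the table; the discharge lever's ball stands beside the trier, 130 mm off its axis, 42 mm before bore_mouth
- trier: the whole trier, for contact and motion; origin at trier_seat
- sample_dish: bystander: dark eight-sided dish with beans, 145 mm across, 31 mm high; origin under its centre
- glass_a: bystander: cupping glass, 78 mm across the rim, 68 mm high; origin under its centre
- glass_b: bystander: another such glass
- bowl: bystander: white bowl, 104 mm across, 60 mm high; origin under its centre
- spoon: bystander: steel cupping spoon lying on the table, 170 mm long
- bean_jar: bystander: closed jar of dark beans, 72 mm across, 120 mm high; origin under its centre
- timer: bystander: small white timer, 60 x 60 x 22 mm; origin under its centre

How it is judged:
By the outcome, as a careful person would: the job done as asked, in the order asked, and still so for the second after the job is handed in, while the arm keeps its last pose, push and grip.
It also fails if it takes over 45 s, if anything falls off the work surface, if the arm or the gripper's body presses on something with over 40 N, if the wrist force passes 120 N, or if a joint passes its speed limit or range.

### The arm

A 6-joint arm with a two-finger parallel gripper is mounted at the origin on the work surface. World frame = base frame: x ahead of the robot, y to its left, z up, the work surface at z = 0. Lengths are in m, angles in degrees, forces in N, time in s.
With the tool pointing down it reaches from about 0.25 to 0.725 m from the base axis. Payload 9.7 kg.
Tool frame: the origin (TCP) lies at the very end of the fingers, on their centre line; the grasp point (between the pads) lies 19 mm behind it; z points along the fingers, y is the line along which they close (so a half turn about z gives the same grasp; the last joint's range is limited). The gripper opens to 85 mm and grips with 20 to 120 N. Pads are 22 mm wide; open, the fingers measure 114 mm over their backs; the gripper's body (76 mm by 85 mm) begins 54 mm behind the grasp point. The pads swing forward as they close: fully open they stand 13 mm farther back than shut.
Start: joints at [-67.666, 4.979, 10.078, 95.1, 0, 90], TCP at [0.209, -0.509, 0.203] pointing down, gripper open.
Joint ranges: [-179.16, 179.16], [-48.56, 103.87], [-65.8, 70.77], [-126.05, 130.52], [-82.76, 87.17], [-180, 180]. Speed limits (degrees/s): [127.2, 127.2, 147.25, 180, 180, 180].

### API

Orientations are given as [roll, pitch, yaw] about the fixed x, y, z axes, in that order (R = Rz(yaw) Ry(pitch) Rx(roll)).
In Python, from workcell import telemetry, optics, workorder gives the robot as it stands.
- The arm moves only by the shell command python3 -m handwheel 'ROWS' [FORCE]. ROWS is JSON, a list of rows, each an object of numbers: "tx", "ty", "tz": the shift along the tool's x, y, z in m; "ax", "ay", "az": the turn, a rotation vector about the tool's x, y, z in degrees; "jaw": the gripper command: -1 is shut, 1 is fully open, values between are in proportion. A call has exactly 10 rows; each row shifts and turns the commanded pose from where the row before left it, along the tool's axes as they then stand; what a row does not reach is not made up. A row lasts 1/8 s, in which the tool goes at most 62.5 mm and 10.7 degrees, less where a joint would pass 70% of its speed; a pose out of reach is approached as far as the arm can. A call is refused whole if a number of a shift passes 0.0625 or a number of a turn 10.7, either way. A call with a gripper value outside its range is refused whole. The fingers move at their own pace and stop on an object; FORCE is the grip in N (left out, the last holds). Time passes only in rows, so rows that do not move let the fingers close, or fill a call up. It gives the time, the measured TCP pose, the force, the opening and the grip force at its end, in the units of the state.
- telemetry.get_obs(): the state, without advancing time (a new reading comes with each control period).
- optics.camera(name): name is "scene" or "top" or "wrist"; returns a dict with "color" (400x640x3 uint8, red, green, blue), "K" (3x3 intrinsics, pixels), "extrinsics" (4x4, takes a point from camera to world coordinates); the wrist camera has in their place "mount" (4x4, takes a point from camera to tool coordinates, whose origin is the TCP and whose axes are the flange's). Camera axes: x right, y down, z forward; pixel columns grow to the right and rows downward; lengths in m; the calibration is good to about 2 mm. The wrist camera is an equidistant fisheye: a pixel r from the principal point sees the ray r / f radians off the axis. A picture is of the moment at which its call begins: read the wrist's pose just before it. There is no depth.
- workorder.job_done(): hands the job in; it is judged then, once.
The state is a dict: "time": time; "q": joint angles; "qd": joint speeds; "joint_efforts": joint torques, N m; "ee_pos": TCP position; "tcp_rot": TCP orientation; "wrist_force": force on the tool from outside, world axes, zero at the start; "torque": the same for the moment, N m; "opening": finger opening in m; "grasp_force": force on a finger pad.
Only numpy, scipy, OpenCV 4.12 (cv2) and the standard library are available. Lean on these libraries where they do the work, as an engineer would, in place of code of your own. Each camera call takes 0.05 s, during which the arm holds its last target. There are 200 camera calls.

## Working session

There is one attempt and no reset: what is moved stays moved. The work goes in short steps, Python scripts to look and compute and a shell command to move; the robot and the scene stay as the last step left them, time stands still between calls to the robot, and variables do not carry over. Pictures are saved under pics/ and viewed, at most 10 in all, crops included, and the job is handed in when it is done.

```bash
mkdir -p pics; python3 - <<'E'
from workcell import telemetry, optics
import cv2,numpy as np
o=telemetry.get_obs();print(o)
for n in("scene","top","wrist"):
    c=optics.camera(n);cv2.imwrite(f"pics/{n}0.png",c["color"][:,:,::-1]);print(n,c["K"],c.get("extrinsics",c.get("mount")))
E
```

```text
{'time': 0.0, 'q': array([-6.76661448e+01,  5.01257873e+00,  1.00325717e+01,  9.50988762e+01,
       -3.94388889e-04,  8.99997925e+01]), 'qd': array([ 0.028402  , -0.08327648, -0.03421133, -0.05722618,  0.00714963,
       -0.05219783]), 'joint_efforts': array([-3.94074877e-04, -5.20390606e+01,  4.64804149e+01,  1.61366706e-02,
        7.31939599e-05, -2.47799989e-05]), 'ee_pos': array([ 0.208896  , -0.50849073,  0.20255205]), 'tcp_rot': array([-1.79921117e+02,  3.94102776e-04,  2.23340632e+01]), 'wrist_force': array([-1.20472571, -0.37829747, -0.31358301]), 'torque': array([-0.04111485, -0.02740829, -0.00628456]), 'grasp_force': 0.0, 'opening': 0.08536280863931874}
scene [[393.76031852   0.         324.1195881 ]
 [  0.         393.76031852 204.20952633]
 [  0.           0.           1.        ]] [[-7.29469176e-03  7.76431499e-01 -6.30159436e-01  1.16837231e+00]
 [ 9.99946443e-01  1.02904290e-02  1.10370821e-03  3.47946160e-02]
 [ 7.34156476e-03 -6.30117635e-01 -7.76464981e-01  8.67929601e-01]
 [ 0.00000000e+00  0.00000000e+00  0.00000000e+00  1.00000000e+00]]
top [[416.98851146   0.         306.079952  ]
 [  0.         416.98851146 202.69287452]
 [  0.           0.           1.        ]] [[-2.29491516e-02 -9.98244415e-01  5.46024151e-02  5.10801633e-01]
 [-9.99735912e-01  2.28492657e-02 -2.45298867e-03  5.28364837e-02]
 [ 1.20105715e-03 -5.46442893e-02 -9.98505162e-01  1.33680500e+00]
 [ 0.00000000e+00  0.00000000e+00  0.00000000e+00  1.00000000e+00]]
wrist [[309.70691629   0.         318.19726789]
 [  0.         309.70691629 199.6870495 ]
 [  0.           0.           1.        ]] [[ 1.83376936e-04 -9.51743304e-01 -3.06895177e-01  7.97457735e-02]
 [ 9.99999949e-01  9.45304490e-05  3.04365178e-04  1.88992037e-04]
 [-2.60666581e-04 -3.06895218e-01  9.51743273e-01 -1.71265125e-01]
 [ 0.00000000e+00  0.00000000e+00  0.00000000e+00  1.00000000e+00]]
```

View pics/scene0.png

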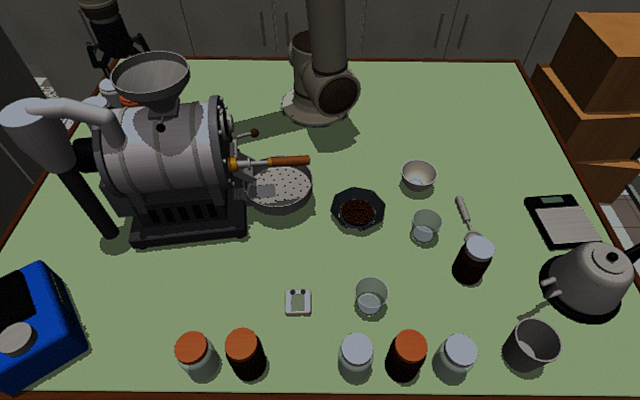

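View pics/top0.png

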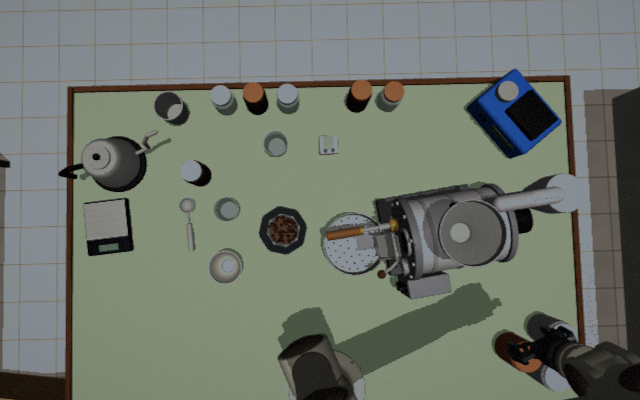

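The scene view shows the trier handle at about (270–309, 162) and the bushing at about (233,164). The top view shows the handle at (327–365, 235) and the lever ball at (381,273). I'll enlarge both.

```bash
python3 - <<'E'
import cv2,numpy as np
a=cv2.imread("pics/scene0.png")[120:200,210:330];b=cv2.imread("pics/top0.png")[205:285,310:430]
f=lambda i:cv2.resize(i,None,fx=6,fy=6,interpolation=cv2.INTER_CUBIC)[:300*2]
cv2.imwrite("pics/c1.png",cv2.resize(np.vstack([a,b]),None,fx=3.75*1.0,fy=3.75,interpolation=cv2.INTER_CUBIC))
E
```

```text
(no output)
```

View pics/c1.png

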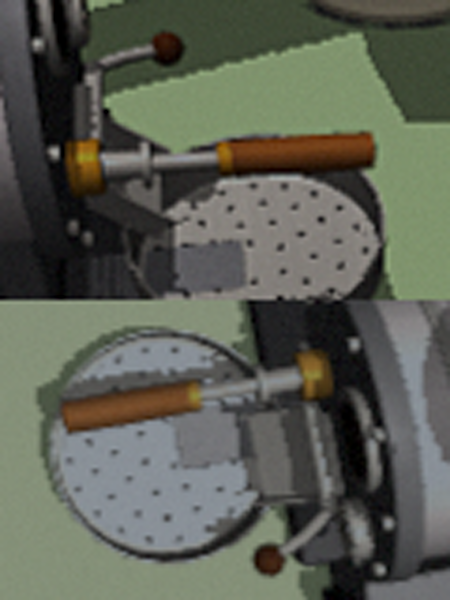

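The crop shows the handle ends, ferrule, collar and bushing mouth in both views, so I'll triangulate them.

```bash
cat > h.py <<'E'
import numpy as np,cv2
from workcell import optics
def P(c):
    E=np.linalg.inv(c["extrinsics"]);return c["K"]@E[:3]
def tri(s,t,cs,ct):
    X=cv2.triangulatePoints(P(cs),P(ct),np.float64(s).T,np.float64(t).T);return (X[:3]/X[3]).T
E
python3 - <<'E'
from h import *
cs,ct=optics.camera("scene"),optics.camera("top")
s=np.array([(373,150),(219,158),(147,161),(102,165),(168,47)])
t=np.array([(63,417),(200,396),(264,384),(302,377),(268,559)])-[0,300]
X=tri((s+.5)/3.75-.5+[210,120],(t+.5)/3.75-.5+[310,205],cs,ct)
print(X.round(4))
d=X[2]-X[0];print(d,np.degrees(np.arctan2(d[1],d[0])),np.linalg.norm(d),np.linalg.norm(X[3]-X[2]))
E
```

```text
[[ 0.4813 -0.0027  0.1927]
 [ 0.4942 -0.1017  0.1969]
 [ 0.5018 -0.1471  0.2012]
 [ 0.5062 -0.1748  0.2016]
 [ 0.3741 -0.1498  0.1855]]
[ 0.02049551 -0.14438674  0.0084485 ] -81.92091133946387 0.1460786536334519 0.02808995194106
```

```bash
python3 -m handwheel '[{"ty":-0.03,"tz":-0.02,"jaw":1},{"ty":-0.03,"tz":-0.02,"jaw":1},{"ty":-0.03,"tz":-0.02,"jaw":1},{"ty":-0.03,"tz":-0.02,"jaw":1},{"ty":-0.03,"tz":-0.02,"jaw":1},{"ty":-0.03,"tz":-0.02,"jaw":1},{"ty":-0.03,"tz":-0.02,"jaw":1},{"ty":-0.03,"tz":-0.01,"jaw":1},{"ty":0,"jaw":1},{"ty":0,"jaw":1}]'
```

```text
$[0]: bad value
```

```bash
python3 -m handwheel '[{"tx":0,"ty":-0.03,"tz":-0.02,"ax":0,"ay":0,"az":0,"jaw":1},{"tx":0,"ty":-0.03,"tz":-0.02,"ax":0,"ay":0,"az":0,"jaw":1},{"tx":0,"ty":-0.03,"tz":-0.02,"ax":0,"ay":0,"az":0,"jaw":1},{"tx":0,"ty":-0.03,"tz":-0.02,"ax":0,"ay":0,"az":0,"jaw":1},{"tx":0,"ty":-0.03,"tz":-0.02,"ax":0,"ay":0,"az":0,"jaw":1},{"tx":0,"ty":-0.03,"tz":-0.02,"ax":0,"ay":0,"az":0,"jaw":1},{"tx":0,"ty":-0.03,"tz":-0.02,"ax":0,"ay":0,"az":0,"jaw":1},{"tx":0,"ty":-0.03,"tz":-0.01,"ax":0,"ay":0,"az":0,"jaw":1},{"tx":0,"ty":0,"tz":0,"ax":0,"ay":0,"az":0,"jaw":1},{"tx":0,"ty":0,"tz":0,"ax":0,"ay":0,"az":0,"jaw":1}]'
```

```text
time: 1.5
ee_pos: [0.118, -0.2873, 0.3529]
tcp_rot: [180.0, 0.0, 22.3]
wrist_force: [0.6, -0.6, 0.5]
opening: 0.0854
grasp_force: 0.0
```

```bash
python3 -m handwheel '[{"tx":0.0416,"ty":-0.0028,"tz":0,"ax":0,"ay":0,"az":-7.7,"jaw":1},{"tx":0.0416,"ty":-0.0028,"tz":0,"ax":0,"ay":0,"az":-7.7,"jaw":1},{"tx":0.0416,"ty":-0.0028,"tz":0,"ax":0,"ay":0,"az":-7.7,"jaw":1},{"tx":0.0416,"ty":-0.0028,"tz":0,"ax":0,"ay":0,"az":-7.7,"jaw":1},{"tx":0.0416,"ty":-0.0028,"tz":0,"ax":0,"ay":0,"az":-7.7,"jaw":1},{"tx":0.0416,"ty":-0.0028,"tz":0,"ax":0,"ay":0,"az":-7.7,"jaw":1},{"tx":0.0416,"ty":-0.0028,"tz":0,"ax":0,"ay":0,"az":-7.7,"jaw":1},{"tx":0.0416,"ty":-0.0028,"tz":0,"ax":0,"ay":0,"az":-7.7,"jaw":1},{"tx":0,"ty":0,"tz":0,"ax":0,"ay":0,"az":-7,"jaw":1},{"tx":0,"ty":0,"tz":0,"ax":0,"ay":0,"az":-7,"jaw":1}]'
```

```text
time: 2.75
ee_pos: [0.3094, -0.0317, 0.3523]
tcp_rot: [-179.9, -0.0, 98.3]
wrist_force: [0.6, 0.8, 0.7]
opening: 0.0849
grasp_force: 0.0
```

```bash
python3 -m handwheel '[{"tx":-0.0055,"ty":0.0218,"tz":0.009,"ax":0,"ay":0,"az":0,"jaw":1},{"tx":-0.0055,"ty":0.0218,"tz":0.009,"ax":0,"ay":0,"az":0,"jaw":1},{"tx":-0.0055,"ty":0.0218,"tz":0.009,"ax":0,"ay":0,"az":0,"jaw":1},{"tx":-0.0055,"ty":0.0218,"tz":0.009,"ax":0,"ay":0,"az":0,"jaw":1},{"tx":-0.0055,"ty":0.0218,"tz":0.009,"ax":0,"ay":0,"az":0,"jaw":1},{"tx":-0.0055,"ty":0.0218,"tz":0.009,"ax":0,"ay":0,"az":0,"jaw":1},{"tx":-0.0055,"ty":0.0218,"tz":0.009,"ax":0,"ay":0,"az":0,"jaw":1},{"tx":-0.0055,"ty":0.0218,"tz":0.009,"ax":0,"ay":0,"az":0,"jaw":1},{"tx":0,"ty":0,"tz":0,"ax":0,"ay":0,"az":0,"jaw":1},{"tx":0,"ty":0,"tz":0,"ax":0,"ay":0,"az":0,"jaw":1}]'
python3 - <<'E'
from workcell import telemetry, optics
import cv2
print(telemetry.get_obs()["ee_pos"],telemetry.get_obs()["tcp_rot"])
cv2.imwrite("pics/w1.png",optics.camera("wrist")["color"][:,:,::-1])
E
```

```text
time: 4.0
ee_pos: [0.4874, -0.052, 0.2805]
tcp_rot: [-179.9, -0.0, 97.9]
wrist_force: [0.5, -0.0, 0.2]
opening: 0.0859
grasp_force: 0.0
[ 0.48741133 -0.05202421  0.2804853 ] [-1.79912618e+02 -2.12779742e-02  9.78619301e+01]
```

View pics/w1.png

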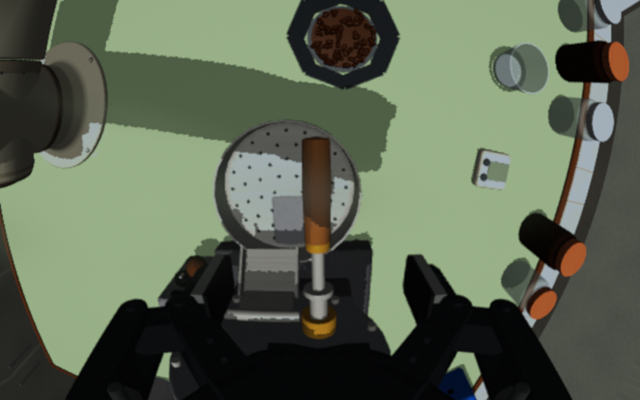

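The wrist view shows the handle's axis running from (316,138) through the ferrule at (317,250) and the collar at (318,290) to the bushing at about (319,316). It sits nearly centred between the fingers. I'll convert that to metres.

```bash
cat >> h.py <<'E'
from scipy.spatial.transform import Rotation as Ro
def wray(px,c,pos,rot):
    K=c["K"];a=(np.float64(px)-K[:2,2])/K[0,0];r=np.linalg.norm(a)
    d=np.array([*(a/r*np.sin(r)),np.cos(r)]);R=Ro.from_euler("xyz",rot,degrees=True).as_matrix();M=c["mount"]
    return R@M[:3,3]+pos, R@M[:3,:3]@d
E
python3 - <<'E'
from h import *
from workcell import telemetry
o=telemetry.get_obs();c=optics.camera("wrist")
im=c["color"].astype(int);
# handle centre columns per row (wood: red>>blue)
for v in range(142,248,15):
    r=im[v];m=np.where((r[290:345,0]-r[290:345,2]>35))[0]+290
    print(v,m.min(),m.max(),(m.min()+m.max())/2)
for px,z in [((316,138),.193),((317,250),.197),((318,291),.2),((319,316),.2)]:
    p,d=wray(px,c,o["ee_pos"],o["tcp_rot"]);X=p+d*(z-p[2])/d[2];print(X.round(4))
E
```

```text
142 307 327 317.0
157 309 327 318.0
172 311 324 317.5
187 315 317 316.0
202 317 317 317.0
217 305 325 315.0
232 305 328 316.5
247 306 329 317.5
[ 0.4798 -0.0032  0.193 ]
[ 0.4945 -0.1039  0.197 ]
[ 0.5014 -0.1474  0.2   ]
[ 0.5068 -0.179   0.2   ]
```

```bash
python3 -m handwheel '[{"tx":0.004,"ty":0,"tz":0,"ax":0,"ay":-2.5,"az":-0.4,"jaw":1},{"tx":0,"ty":0,"tz":0.013,"ax":0,"ay":0,"az":0,"jaw":1},{"tx":0,"ty":0,"tz":0.013,"ax":0,"ay":0,"az":0,"jaw":1},{"tx":0,"ty":0,"tz":0.013,"ax":0,"ay":0,"az":0,"jaw":1},{"tx":0,"ty":0,"tz":0.013,"ax":0,"ay":0,"az":0,"jaw":1},{"tx":0,"ty":0,"tz":0.013,"ax":0,"ay":0,"az":0,"jaw":1},{"tx":0,"ty":0,"tz":0.013,"ax":0,"ay":0,"az":0,"jaw":1},{"tx":0,"ty":0,"tz":0.013,"ax":0,"ay":0,"az":0,"jaw":1},{"tx":0,"ty":0,"tz":0.013,"ax":0,"ay":0,"az":0,"jaw":1},{"tx":0,"ty":0,"tz":0,"ax":0,"ay":0,"az":0,"jaw":1}]'
python3 - <<'E'
from workcell import telemetry, optics
import cv2,numpy as np
o=telemetry.get_obs();print(o["ee_pos"],o["tcp_rot"])
a=optics.camera("wrist")["color"][100:350,200:440,::-1];b=optics.camera("scene")["color"][120:200,210:330,::-1]
cv2.imwrite("pics/w2.png",np.hstack([cv2.resize(a,(384,400)),cv2.resize(b,(416,277))[:400] if 0 else cv2.copyMakeBorder(cv2.resize(b,(416,277)),0,123,0,0,0)]))
E
```

```text
time: 5.35
ee_pos: [0.4869, -0.0524, 0.1762]
tcp_rot: [-179.9, 2.5, 98.3]
wrist_force: [1.4, 0.6, -0.4]
opening: 0.0854
grasp_force: 0.0
[ 0.4869422  -0.05238051  0.17623949] [-179.89802777    2.47768232   98.3375141 ]
```

View pics/w2.png

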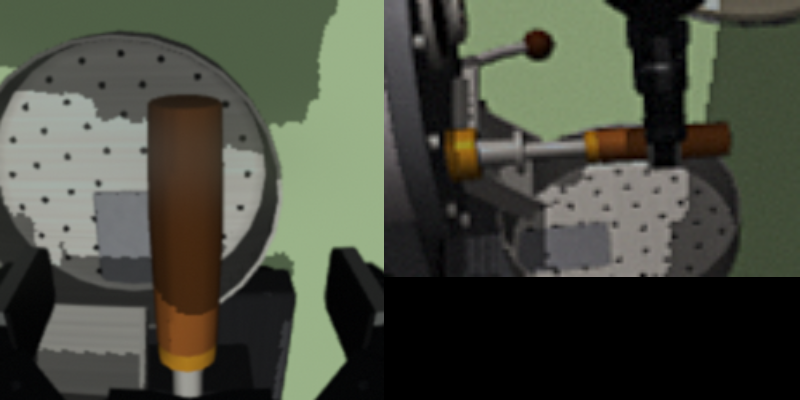

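The handle sits centred between the open fingers, and the scene view shows the pads straddling mid-handle. I'll close the gripper.

```bash
python3 -m handwheel '[{"tx":0,"ty":0,"tz":0,"ax":0,"ay":0,"az":0,"jaw":-1},{"tx":0,"ty":0,"tz":0,"ax":0,"ay":0,"az":0,"jaw":-1},{"tx":0,"ty":0,"tz":0,"ax":0,"ay":0,"az":0,"jaw":-1},{"tx":0,"ty":0,"tz":0,"ax":0,"ay":0,"az":0,"jaw":-1},{"tx":0,"ty":0,"tz":0,"ax":0,"ay":0,"az":0,"jaw":-1},{"tx":0,"ty":0,"tz":0,"ax":0,"ay":0,"az":0,"jaw":-1},{"tx":0,"ty":0,"tz":0,"ax":0,"ay":0,"az":0,"jaw":-1},{"tx":0,"ty":0,"tz":0,"ax":0,"ay":0,"az":0,"jaw":-1},{"tx":0,"ty":0,"tz":0,"ax":0,"ay":0,"az":0,"jaw":-1},{"tx":0,"ty":0,"tz":0,"ax":0,"ay":0,"az":0,"jaw":-1}]' 50
python3 -c "
from workcell import telemetry
print(telemetry.get_obs())"
```

```text
time: 6.7
ee_pos: [0.4874, -0.0524, 0.1774]
tcp_rot: [-180.0, 2.5, 98.3]
wrist_force: [0.4, 0.6, 0.7]
opening: -0.0001
grasp_force: 0.5
{'time': 6.7, 'q': array([-4.5799737 , -4.28917594, -2.14528883, 91.59159484, -2.43648159,
       77.07409532]), 'qd': array([ 0.04151581,  0.03975106,  0.04015577, -0.00494248, -0.03906256,
       -0.07050502]), 'joint_efforts': array([ 1.01778973e-03, -4.16890240e+01,  4.65045440e+01, -2.05527744e-01,
       -1.23291328e-01, -5.33817329e-04]), 'ee_pos': array([ 0.48744485, -0.05239623,  0.17741022]), 'tcp_rot': array([-179.99345374,    2.4982479 ,   98.33432885]), 'wrist_force': array([0.42614201, 0.60028923, 0.73475614]), 'torque': array([ 0.00662704,  0.06853143, -0.04365965]), 'grasp_force': 0.4843828920274973, 'opening': -0.00010889074265452265}
```

```bash
python3 - <<'E'
from workcell import telemetry, optics
import cv2,numpy as np
a=optics.camera("wrist")["color"][100:350,200:440,::-1];b=optics.camera("scene")["color"][120:200,210:330,::-1]
cv2.imwrite("pics/w3.png",np.hstack([cv2.resize(a,(384,400)),cv2.copyMakeBorder(cv2.resize(b,(416,277)),0,123,0,0,0)]))
E
```

```text
(no output)
```

View pics/w3.png

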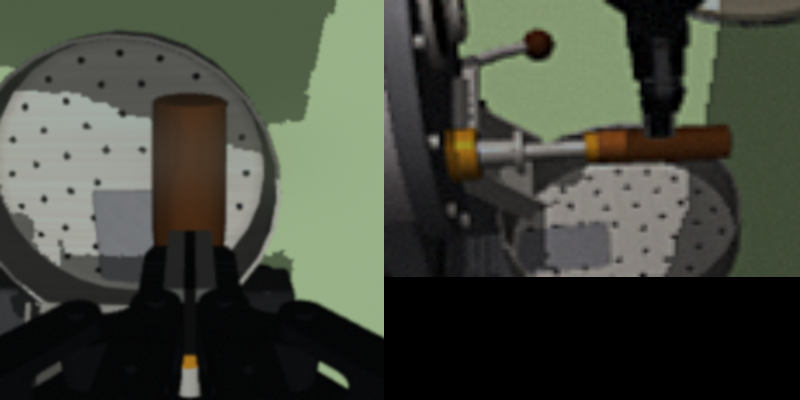

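The fingers are shut and sit above the handle instead of around it: wrist tip at crop (190,232), scene tip at crop (660,137). I'll compare the reported TCP with both images.

```bash
python3 - <<'E'
from h import *
from workcell import telemetry
o=telemetry.get_obs();cs,ct=optics.camera("scene"),optics.camera("top")
for z in (o["ee_pos"][2],.2,.21,.22):
  X=np.array([*o["ee_pos"][:2],z,1])
  for c in(cs,ct): p=P(c)@X;print(z,(p[:2]/p[2]).round(1))
cv2.imwrite("pics/s4.png",np.hstack([cv2.resize(c["color"][y:y+60,x:x+60,::-1],(400,400),interpolation=cv2.INTER_NEAREST) for c,x,y in((cs,260,130),(ct,315,205))]))
E
```

```text
0.17738826748926848 [288.5 165.7]
0.17738826748926848 [343.7 233.1]
0.2 [287.9 159. ]
0.2 [344.5 233.2]
0.21 [287.7 156. ]
0.21 [344.8 233.3]
0.22 [287.4 153. ]
0.22 [345.2 233.4]
```

View pics/s4.png

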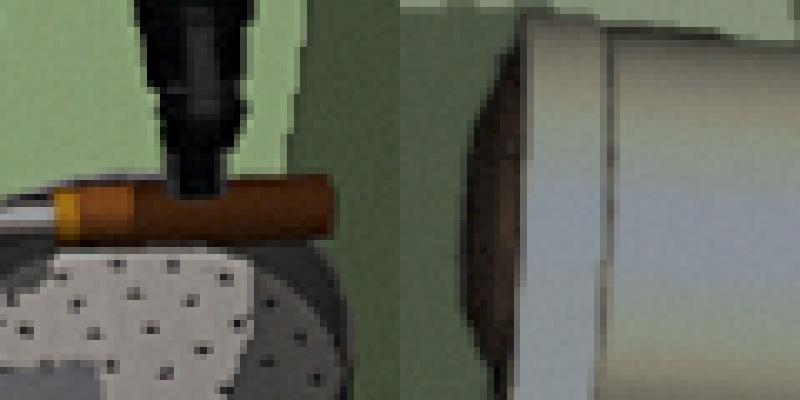

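Both views put the real fingertips about 30 mm short of the nominal TCP. In the scene view the tip is at row 159.5, against 165.7 expected. I'll open, go 30 mm lower and close again.

```bash
python3 -m handwheel '[{"tx":0,"ty":0,"tz":0,"ax":0,"ay":0,"az":0,"jaw":1},{"tx":0,"ty":0,"tz":0,"ax":0,"ay":0,"az":0,"jaw":1},{"tx":0,"ty":0,"tz":0,"ax":0,"ay":0,"az":0,"jaw":1},{"tx":0,"ty":0,"tz":0,"ax":0,"ay":0,"az":0,"jaw":1},{"tx":0,"ty":0,"tz":0,"ax":0,"ay":0,"az":0,"jaw":1},{"tx":0,"ty":0,"tz":0.007,"ax":0,"ay":0,"az":0,"jaw":1},{"tx":0,"ty":0,"tz":0.008,"ax":0,"ay":0,"az":0,"jaw":1},{"tx":0,"ty":0,"tz":0.008,"ax":0,"ay":0,"az":0,"jaw":1},{"tx":0,"ty":0,"tz":0.007,"ax":0,"ay":0,"az":0,"jaw":1},{"tx":0,"ty":0,"tz":0,"ax":0,"ay":0,"az":0,"jaw":1}]'
python3 -m handwheel '[{"tx":0,"ty":0,"tz":0,"ax":0,"ay":0,"az":0,"jaw":-1},{"tx":0,"ty":0,"tz":0,"ax":0,"ay":0,"az":0,"jaw":-1},{"tx":0,"ty":0,"tz":0,"ax":0,"ay":0,"az":0,"jaw":-1},{"tx":0,"ty":0,"tz":0,"ax":0,"ay":0,"az":0,"jaw":-1},{"tx":0,"ty":0,"tz":0,"ax":0,"ay":0,"az":0,"jaw":-1},{"tx":0,"ty":0,"tz":0,"ax":0,"ay":0,"az":0,"jaw":-1},{"tx":0,"ty":0,"tz":0,"ax":0,"ay":0,"az":0,"jaw":-1},{"tx":0,"ty":0,"tz":0,"ax":0,"ay":0,"az":0,"jaw":-1},{"tx":0,"ty":0,"tz":0,"ax":0,"ay":0,"az":0,"jaw":-1},{"tx":0,"ty":0,"tz":0,"ax":0,"ay":0,"az":0,"jaw":-1}]' 50
python3 - <<'E'
from workcell import telemetry, optics
import cv2,numpy as np
print(telemetry.get_obs()["torque"])
a=optics.camera("wrist")["color"][100:350,200:440,::-1];b=optics.camera("scene")["color"][120:200,210:330,::-1]
cv2.imwrite("pics/w5.png",np.hstack([cv2.resize(a,(384,400)),cv2.copyMakeBorder(cv2.resize(b,(416,277)),0,123,0,0,0)]))
E
```

```text
time: 8.15
ee_pos: [0.4873, -0.0537, 0.1467]
tcp_rot: [-179.9, 2.5, 98.3]
wrist_force: [0.8, -0.3, -0.0]
opening: 0.0854
grasp_force: 0.0
time: 9.4
ee_pos: [0.4876, -0.0537, 0.1474]
tcp_rot: [-180.0, 2.5, 98.3]
wrist_force: [-0.8, -0.1, -0.1]
opening: 0.0235
grasp_force: 48.9
[-0.0121466   0.15865959 -0.04624008]
```

View pics/w5.png

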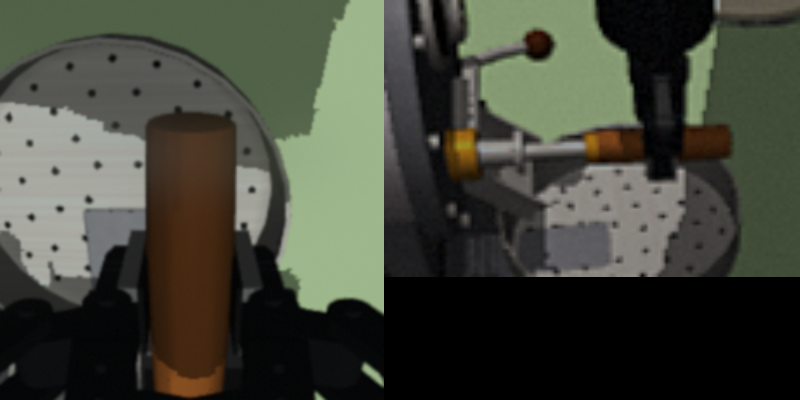

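Gripped, with the handle seen between the pads. Now I'll take out the droop by turning level about the middle of the bore, watching the forces.

```bash
python3 -m handwheel '[{"tx":0.0004,"ty":0,"tz":-0.0013,"ax":0,"ay":0.5,"az":0,"jaw":-1},{"tx":0.0004,"ty":0,"tz":-0.0013,"ax":0,"ay":0.5,"az":0,"jaw":-1},{"tx":0.0004,"ty":0,"tz":-0.0013,"ax":0,"ay":0.5,"az":0,"jaw":-1},{"tx":0.0004,"ty":0,"tz":-0.0012,"ax":0,"ay":0.5,"az":0,"jaw":-1},{"tx":0.0004,"ty":0,"tz":-0.0012,"ax":0,"ay":0.5,"az":0,"jaw":-1},{"tx":0,"ty":0,"tz":0,"ax":0,"ay":0,"az":0,"jaw":-1},{"tx":0,"ty":0,"tz":0,"ax":0,"ay":0,"az":0,"jaw":-1},{"tx":0,"ty":0,"tz":0,"ax":0,"ay":0,"az":0,"jaw":-1},{"tx":0,"ty":0,"tz":0,"ax":0,"ay":0,"az":0,"jaw":-1},{"tx":0,"ty":0,"tz":0,"ax":0,"ay":0,"az":0,"jaw":-1}]' 60
python3 -c "
from workcell import telemetry
print(telemetry.get_obs()['torque'],telemetry.get_obs()['wrist_force'])"
```

```text
time: 10.75
ee_pos: [0.4873, -0.0515, 0.1536]
tcp_rot: [-180.0, 0.0, 98.3]
wrist_force: [-0.3, -0.9, -0.9]
opening: 0.0233
grasp_force: 59.3
[-0.10670113 -0.00411007  0.09475783] [-0.34028256 -0.9135116  -0.86265717]
```

```bash
python3 -m handwheel '[{"tx":-0.002,"ty":0,"tz":0,"ax":0,"ay":0,"az":0,"jaw":-1},{"tx":-0.002,"ty":0,"tz":0,"ax":0,"ay":0,"az":0,"jaw":-1},{"tx":-0.002,"ty":0,"tz":0,"ax":0,"ay":0,"az":0,"jaw":-1},{"tx":-0.002,"ty":0,"tz":0,"ax":0,"ay":0,"az":0,"jaw":-1},{"tx":-0.002,"ty":0,"tz":0,"ax":0,"ay":0,"az":0,"jaw":-1},{"tx":-0.002,"ty":0,"tz":0,"ax":0,"ay":0,"az":0,"jaw":-1},{"tx":-0.002,"ty":0,"tz":0,"ax":0,"ay":0,"az":0,"jaw":-1},{"tx":-0.002,"ty":0,"tz":0,"ax":0,"ay":0,"az":0,"jaw":-1},{"tx":-0.002,"ty":0,"tz":0,"ax":0,"ay":0,"az":0,"jaw":-1},{"tx":-0.002,"ty":0,"tz":0,"ax":0,"ay":0,"az":0,"jaw":-1}]'
python3 -c "
from workcell import telemetry
print(telemetry.get_obs()['torque'],telemetry.get_obs()['wrist_force'])"
```

```text
time: 12.0
ee_pos: [0.4902, -0.0715, 0.1537]
tcp_rot: [-180.0, -0.0, 98.3]
wrist_force: [0.5, 0.3, -0.3]
opening: 0.0232
grasp_force: 59.3
[0.1953363  0.07605749 0.00406009] [ 0.46671585  0.34397795 -0.33628556]
```

```bash
python3 -m handwheel '[{"tx":-0.001,"ty":0,"tz":0,"ax":0,"ay":0,"az":0,"jaw":-1},{"tx":-0.001,"ty":0,"tz":0,"ax":0,"ay":0,"az":0,"jaw":-1},{"tx":-0.001,"ty":0,"tz":0,"ax":0,"ay":0,"az":0,"jaw":-1},{"tx":-0.001,"ty":0,"tz":0,"ax":0,"ay":0,"az":0,"jaw":-1},{"tx":-0.001,"ty":0,"tz":0,"ax":0,"ay":0,"az":0,"jaw":-1},{"tx":0,"ty":0,"tz":0,"ax":0,"ay":0,"az":0,"jaw":-1},{"tx":0,"ty":0,"tz":0,"ax":0,"ay":0,"az":0,"jaw":-1},{"tx":0,"ty":0,"tz":0,"ax":0,"ay":0,"az":0,"jaw":-1},{"tx":0,"ty":0,"tz":0,"ax":0,"ay":0,"az":0,"jaw":-1},{"tx":0,"ty":0,"tz":0,"ax":0,"ay":0,"az":0,"jaw":-1}]'
python3 - <<'E'
from workcell import telemetry, optics
import cv2,numpy as np
o=telemetry.get_obs();print(o['torque'],o['wrist_force'],o['ee_pos'])
b=optics.camera("scene")["color"][145:180,225:320,::-1]
t=optics.camera("wrist")["color"][100:400,200:440,::-1]
cv2.imwrite("pics/s6.png",np.vstack([cv2.resize(b,(760,280),interpolation=cv2.INTER_CUBIC),cv2.copyMakeBorder(cv2.resize(t,(240,300)),0,0,0,520,0)]))
E
```

```text
time: 13.25
ee_pos: [0.4907, -0.0756, 0.1536]
tcp_rot: [-180.0, -0.1, 98.4]
wrist_force: [-1.0, 4.7, 0.2]
opening: 0.023
grasp_force: 59.4
[1.03761956 0.34077939 0.01358051] [-1.04740166  4.6563504   0.18398474] [ 0.49072423 -0.07556687  0.15356843]
```

View pics/s6.png

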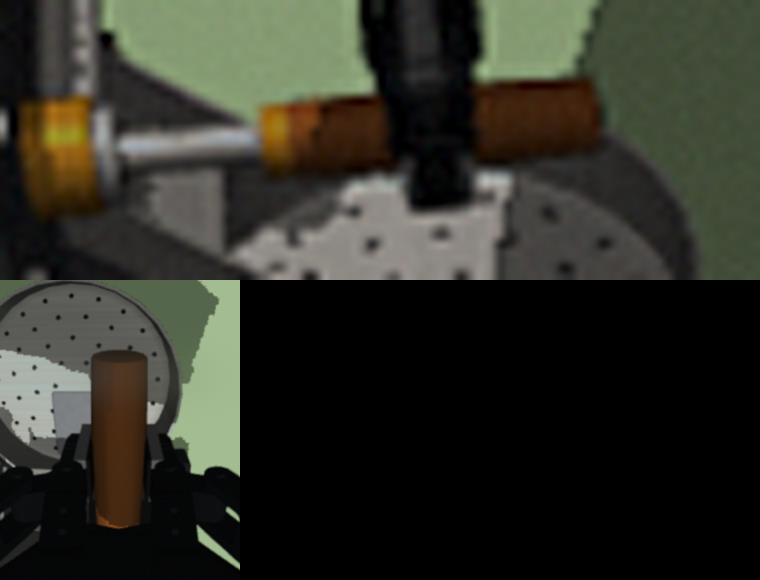

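The collar now sits against the brass bushing (crop x≈100) and the force has risen to about 5 N. I'll nudge a little further to confirm it's seated.

```bash
python3 -m handwheel '[{"tx":-0.0005,"ty":0,"tz":0,"ax":0,"ay":0,"az":0,"jaw":-1},{"tx":-0.0005,"ty":0,"tz":0,"ax":0,"ay":0,"az":0,"jaw":-1},{"tx":-0.0005,"ty":0,"tz":0,"ax":0,"ay":0,"az":0,"jaw":-1},{"tx":0,"ty":0,"tz":0,"ax":0,"ay":0,"az":0,"jaw":-1},{"tx":0,"ty":0,"tz":0,"ax":0,"ay":0,"az":0,"jaw":-1},{"tx":0,"ty":0,"tz":0,"ax":0,"ay":0,"az":0,"jaw":-1},{"tx":0,"ty":0,"tz":0,"ax":0,"ay":0,"az":0,"jaw":-1},{"tx":0,"ty":0,"tz":0,"ax":0,"ay":0,"az":0,"jaw":-1},{"tx":0,"ty":0,"tz":0,"ax":0,"ay":0,"az":0,"jaw":-1},{"tx":0,"ty":0,"tz":0,"ax":0,"ay":0,"az":0,"jaw":-1}]'
python3 -c "
from workcell import telemetry
o=telemetry.get_obs()
print(o['torque'],o['wrist_force'],o['ee_pos'],o['tcp_rot'])"
```

```text
time: 14.6
ee_pos: [0.4905, -0.0756, 0.1535]
tcp_rot: [-180.0, -0.3, 98.4]
wrist_force: [-3.8, 14.5, 1.0]
opening: 0.0233
grasp_force: 59.5
[ 2.64379864  0.61359064 -0.00746655] [-3.78171434 14.46623208  0.96259494] [ 0.49054053 -0.07555485  0.15348236] [-179.95546293   -0.26368481   98.4274973 ]
```

Fully home: the force rose to 14.5 N with no further travel. Commanded position is about 2 mm past contact, so I'll draw out roughly 119 mm commanded for 117 mm actual.

```bash
python3 -m handwheel '[{"tx":0.002,"ty":0,"tz":0,"ax":0,"ay":0,"az":0,"jaw":-1},{"tx":0.005,"ty":0,"tz":0,"ax":0,"ay":0,"az":0,"jaw":-1},{"tx":0.006,"ty":0,"tz":0,"ax":0,"ay":0,"az":0,"jaw":-1},{"tx":0.006,"ty":0,"tz":0,"ax":0,"ay":0,"az":0,"jaw":-1},{"tx":0.006,"ty":0,"tz":0,"ax":0,"ay":0,"az":0,"jaw":-1},{"tx":0.006,"ty":0,"tz":0,"ax":0,"ay":0,"az":0,"jaw":-1},{"tx":0.006,"ty":0,"tz":0,"ax":0,"ay":0,"az":0,"jaw":-1},{"tx":0.006,"ty":0,"tz":0,"ax":0,"ay":0,"az":0,"jaw":-1},{"tx":0.005,"ty":0,"tz":0,"ax":0,"ay":0,"az":0,"jaw":-1},{"tx":0.002,"ty":0,"tz":0,"ax":0,"ay":0,"az":0,"jaw":-1}]'
python3 -c "
from workcell import telemetry
o=telemetry.get_obs()
print(o['torque'],o['wrist_force'],o['ee_pos'],o['tcp_rot'])"
```

```text
time: 15.85
ee_pos: [0.4839, -0.028, 0.1536]
tcp_rot: [-180.0, 0.0, 98.4]
wrist_force: [0.7, -0.5, -0.6]
opening: 0.0237
grasp_force: 59.4
[-0.11512344  0.0027674  -0.00983587] [ 0.66393352 -0.48442081 -0.61600246] [ 0.48387756 -0.02797016  0.15364848] [-1.79991180e+02  1.38095174e-03  9.83543100e+01]
```

```bash
python3 -m handwheel '[{"tx":0.003,"ty":0,"tz":0,"ax":0,"ay":0,"az":0,"jaw":-1},{"tx":0.006,"ty":0,"tz":0,"ax":0,"ay":0,"az":0,"jaw":-1},{"tx":0.006,"ty":0,"tz":0,"ax":0,"ay":0,"az":0,"jaw":-1},{"tx":0.006,"ty":0,"tz":0,"ax":0,"ay":0,"az":0,"jaw":-1},{"tx":0.006,"ty":0,"tz":0,"ax":0,"ay":0,"az":0,"jaw":-1},{"tx":0.006,"ty":0,"tz":0,"ax":0,"ay":0,"az":0,"jaw":-1},{"tx":0.006,"ty":0,"tz":0,"ax":0,"ay":0,"az":0,"jaw":-1},{"tx":0.006,"ty":0,"tz":0,"ax":0,"ay":0,"az":0,"jaw":-1},{"tx":0.005,"ty":0,"tz":0,"ax":0,"ay":0,"az":0,"jaw":-1},{"tx":0.002,"ty":0,"tz":0,"ax":0,"ay":0,"az":0,"jaw":-1}]'
python3 -c "
from workcell import telemetry
o=telemetry.get_obs()
print(o['torque'],o['wrist_force'],o['ee_pos'],o['tcp_rot'])"
```

```text
time: 17.1
ee_pos: [0.4763, 0.0235, 0.1537]
tcp_rot: [-180.0, 0.0, 98.4]
wrist_force: [-0.4, -0.5, -1.6]
opening: 0.0232
grasp_force: 59.3
[-0.00885157 -0.05883087  0.09479759] [-0.35001506 -0.52571387 -1.60575063] [0.47632726 0.02346431 0.15366211] [-1.79991248e+02  8.81422280e-04  9.83527733e+01]
```

```bash
python3 -m handwheel '[{"tx":0.003,"ty":0,"tz":0,"ax":0,"ay":0,"az":0,"jaw":-1},{"tx":0.004,"ty":0,"tz":0,"ax":0,"ay":0,"az":0,"jaw":-1},{"tx":0.004,"ty":0,"tz":0,"ax":0,"ay":0,"az":0,"jaw":-1},{"tx":0.003,"ty":0,"tz":0,"ax":0,"ay":0,"az":0,"jaw":-1},{"tx":0.002,"ty":0,"tz":0,"ax":0,"ay":0,"az":0,"jaw":-1},{"tx":0.001,"ty":0,"tz":0,"ax":0,"ay":0,"az":0,"jaw":-1},{"tx":0,"ty":0,"tz":0,"ax":0,"ay":0,"az":0,"jaw":-1},{"tx":0,"ty":0,"tz":0,"ax":0,"ay":0,"az":0,"jaw":-1},{"tx":0,"ty":0,"tz":0,"ax":0,"ay":0,"az":0,"jaw":-1},{"tx":0,"ty":0,"tz":0,"ax":0,"ay":0,"az":0,"jaw":-1}]'
python3 - <<'E'
from workcell import telemetry, optics
import cv2,numpy as np
o=telemetry.get_obs();print(o['torque'],o['wrist_force'],o['ee_pos'],o['tcp_rot'],np.abs(o['qd']).max())
b=optics.camera("scene")["color"][130:190,220:330,::-1];t=optics.camera("top")["color"][200:260,300:410,::-1]
w=optics.camera("wrist")["color"][100:400,200:440,::-1]
cv2.imwrite("pics/s7.png",np.hstack([np.vstack([cv2.resize(x,(550,300),interpolation=cv2.INTER_CUBIC) for x in(b,t)]),cv2.copyMakeBorder(w,0,300,0,0,0)]))
E
```

```text
time: 18.35
ee_pos: [0.4739, 0.0399, 0.1536]
tcp_rot: [-180.0, -0.0, 98.3]
wrist_force: [-0.3, 0.6, -1.4]
opening: 0.0232
grasp_force: 59.3
[ 0.04841295 -0.0257564   0.02127669] [-0.34105132  0.61570744 -1.38154462] [0.47391542 0.03993812 0.15364775] [-1.79989390e+02 -2.63581186e-03  9.83276126e+01] 0.0663461101828912
```

View pics/s7.png

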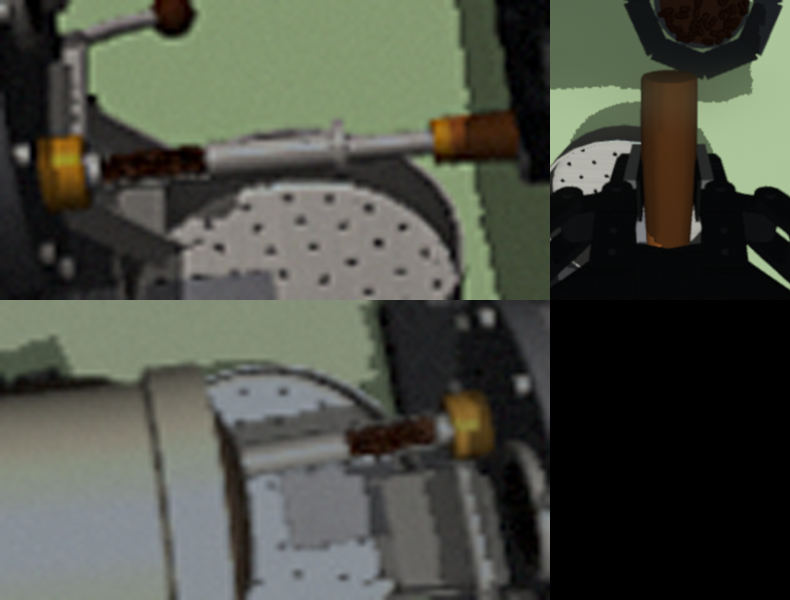

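The picture shows the trough whole and filled with beans, facing up, from (105,165) to (205,160) in the scene crop. A sliver of nose shows outside the bushing at (93,168). I'll check that the rod is level.

```bash
python3 - <<'E'
from h import *
cs=optics.camera("scene");E=cs["extrinsics"];Ki=np.linalg.inv(cs["K"])
g=np.array([.4739,.0399,0]);u=np.radians(98.33);d=np.array([np.cos(u),np.sin(u)]);n=np.array([-d[1],d[0]])
for x,y in[(93,168),(105,165),(205,158),(338,143),(430,139),(515,134)]:
    r=E[:3,:3]@Ki@[(220+x/5),(130+y/5),1];p=E[:3,3];t=n@(g[:2]-p[:2])/(n@r[:2]);print((p+t*r).round(4))
E
```

```text
[ 0.5044 -0.1686  0.1998]
[ 0.5036 -0.1629  0.2011]
[ 0.4968 -0.1162  0.1997]
[ 0.4875 -0.0531  0.2015]
[ 0.4811 -0.0092  0.1986]
[0.4751 0.0319 0.1967]
```

The rod is level to within about 1°, seat about 117 mm out, forces under 2 N and the arm is at rest. Handing in.

```bash
python3 -c "
from workcell import workorder
print(workorder.job_done())"
```

```text
the job is handed in; nothing more can be done
None
```

The trier was pushed fully home, then drawn about 117 mm out, and the job is handed in with it still gripped and at rest: the refilled trough is in full sight facing up, the nose is in the bushing, and the rod is level to within about 1°; the first grip closed above the handle and was redone 30 mm lower.

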